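Kill the track power, then set a straightedge to the track

TASK

We are about to set out a platform along the short cork-bedded track on the model railway, and metal must not come near live rails: first turn the red throttle fully anticlockwise to its off stop, and only then pick up the aluminium straightedge. Lay it flat on the board on the robot's side of that track, with a long edge flush against the side of the track bed and its whole length beside it. Leave the blue throttle at its setting and everything else where it stands.

Things in the scene. Friction and masses are not known exactly. Their poses are not given: they have to be found in the camera images.
- throttle_red (a joint): angle of the red knob in rad: 0 = off, at its anticlockwise end stop; grows clockwise (seen from above) up to 4.71 at the other stop; it starts between 1.8 and 2.7, so several grasps are needed. Friction 0.05 N m, no spring: it stays where it is left. Against the stop the torque rises steeply
- throttle_red_grip (a point): on the red knob's axis at the height to grip, 7 mm below its top and 37 mm above the panel. The knob: a 44 mm disc with an upright bar 42 mm long, 14 mm wide, 30 mm high; grip the bar across its width. Axes: x along the bar (white pointer mark on the -x side), z the knob's axis, square to the sloping panel: it leans 0.3 rad from vertical towards the controller's front (-x)
- controller_red: grey desk train controller with the red knob, fixed; 140 mm deep, 120 mm wide, sloping panel 40 mm high at the front to 84 mm at the back. Origin under its centre, x towards its back (up the slope), z up. The two controllers may swap places
- controller_blue: the same controller with the blue knob, fixed; same size and frame
- throttle_blue_pointer (a point): white mark on top of the blue knob, 20 mm off its axis; the knob must not be turned (more than 6 mm of travel here fails)
- straightedge: loose flat aluminium straightedge, 240 mm long (y), 60 mm wide (x), 6 mm thick, 0.3 kg, with a wooden handle along its middle: 80 mm long (y), 14 mm wide (x), from 6 to 40 mm high. Both long edges are alike, 30 mm either side of the centre line. Origin under its centre
- straightedge_grip (a point): centre of the handle, 30 mm above the underside of the straightedge; axes as the straightedge
- straightedge_end_a (a point): on the straightedge's centre line, 115 mm from its centre towards -y, 3 mm above its underside
- straightedge_end_b (a point): on the straightedge's centre line, 115 mm from its centre towards +y, 3 mm above its underside
- trackbed: short straight track fixed to the board: cork bed 70 mm wide (x), 320 mm long (y), 10 mm high with vertical sides, two steel rails on it up to 19 mm high at x = -17 and +17 mm. Origin under its centre; -x is the side towards the robot, so the near side face lies at x = -35 mm and the straightedge's centre line belongs at x = -65 mm
- glue: glue bottle, 42 mm diameter, 105 mm high; origin under its centre
- screwdriver: yellow screwdriver lying on the board, 200 mm long along its x, 26 mm thick; origin under its middle
- mug: blue mug, 76 mm diameter, 90 mm high; origin under its centre
- paint_jar: small jar with a steel lid, 52 mm diameter, 60 mm high; origin under its centre
Things that resemble listed ones, but are neither listed nor needed, are in the scene too. What is shaped like the straightedge but pink is not meant.

How it is judged:
By the outcome, as a careful person would: the job done as asked, in the order asked, and still so for the second after the job is handed in, with the robot touching nothing.
It also fails if it takes over 67 s, if anything falls off the work surface, if the arm or the gripper's body presses on something with over 40 N, if the wrist force passes 120 N, or if a joint passes its speed limit or range.

ROBOT

A 7-joint arm with a two-finger parallel gripper is mounted at the origin on the work surface. World frame = base frame: x ahead of the robot, y to its left, z up, the work surface at z = 0. Lengths are in mm, angles in degrees, forces in N, time in s.
With the tool pointing down it reaches from about 400 to 850 mm from the base axis. Payload 10.4 kg.
Tool frame: the origin (TCP) lies at the very end of the fingers, on their centre line; the grasp point (between the pads) lies 19 mm behind it; z points along the fingers, y is the line along which they close (so a half turn about z gives the same grasp; the last joint's range is limited). The gripper opens to 87 mm and grips with 3 to 60 N. Pads are 19 mm wide; open, the fingers measure 117 mm over their backs; the gripper's body (75 mm by 190 mm) begins 51 mm behind the grasp point.
Start: joints at [-71.769, 19.034, -3.707, 83.658, 1.238, 77.344, -5.071], TCP at [208.889, 589.082, 222.576] pointing down, gripper open.
Joint ranges: [-148.97, 148.97], [-28.65, 121.19], [-84.17, 76.75], [9.2, 138.47], [-72.65, 252.65], [3.7, 117.97], [-149.18, 149.18]. Speed limits (degrees/s): [127.2, 127.2, 159.86, 159.86, 180, 180, 180].

INTERFACE

Orientations are given as [roll, pitch, yaw] about the fixed x, y, z axes, in that order (R = Rz(yaw) Ry(pitch) Rx(roll)).
In Python, from rig import manip gives the robot as it stands. Calls block until the motion is done:
- manip.move_to(position, orientation): joint-space move of the TCP to a pose.
- manip.move_straight(position, rot=None, speed=150, contact_N=None): straight line of the TCP; rot=None keeps the orientation; speed is the mean speed in mm/s. With contact_N (N) it stops when the force on the tool has changed by that much, and returns True; else False.
- manip.goto_joints(angles): joint-space move.
- manip.let_go() and manip.clamp(force=None): open the fingers fully, or close them until they stop; force is the grip in N (None keeps the last).
- manip.sleep(seconds).
- manip.inverse_kinematics(position, orientation): joint angles nearest the present ones, or None.
- manip.sense(): the state.
- manip.capture(name): name is "scene" or "top" or "wrist"; returns (picture, depth): 420x560x3 uint8, red, green, blue; 420x560 float32, mm along the optical axis (not along the pixel's ray), 0 where there is no reading.
- manip.camera_params(name): a dict with "mtx" (3x3 intrinsics, pixels), "D" ([k1, k2, p1, p2, k3] as OpenCV has them; the pictures are not rectified), "rvec" (rotation vector, rad) and "tvec" (3), from world to camera coordinates, as OpenCV has them; the wrist camera has in their place "T_tool_cam" (4x4, takes a point from camera to tool coordinates, whose origin is the TCP and whose axes are the flange's). Camera axes: x right, y down, z forward; pixel columns grow to the right and rows downward; lengths in mm; the calibration is good to about 2 mm. A picture is of the moment at which its call begins: read the wrist's pose just before it. camera_params takes no time and is no camera call.
A pose or a line that the arm cannot do raises manip.PlanningError and nothing moves.
- manip.finish_job(): hands the job in; it is judged then, once.
The state is a dict: "time": time; "joints": joint angles; "qd": joint speeds; "joint_torque": joint torques, N m; "position": TCP position; "tcp_rot": TCP orientation; "contact_force": force on the tool from outside, world axes, zero at the start; "ft_torque": the same for the moment, N m; "grip_width": finger opening in mm; "grip_force": force on a finger pad.
Only numpy, scipy, OpenCV 4.12 (cv2) and the standard library are available. Lean on these libraries where they do the work, as an engineer would, in place of code of your own. Each camera call takes 0.05 s, during which the arm holds its last target. There are 200 camera calls.

## Working session

There is one attempt and no reset: what is moved stays moved. The work goes in short steps, each a Python script; the robot and the scene stay as the last script left them, time stands still between calls to the robot, and variables do not carry over. Pictures are saved under pics/ and viewed, at most 10 in all, crops included, and the job is handed in when it is done.

```bash
ls; mkdir -p pics; cat > h.py <<'E'
import numpy as np, cv2
from rig import manip
from scipy.spatial.transform import Rotation as R
def T_wc(name,st=None):
    p=manip.camera_params(name)
    if name=="wrist":
        T=np.eye(4);T[:3,:3]=R.from_euler('xyz',st["tcp_rot"],degrees=True).as_matrix();T[:3,3]=st["position"]
        return T@np.array(p["T_tool_cam"]),p
    T=np.eye(4);T[:3,:3]=cv2.Rodrigues(np.array(p["rvec"],float))[0];T[:3,3]=np.ravel(p["tvec"])
    return np.linalg.inv(T),p
def shot(name,fn):
    st=manip.sense();im,d=manip.capture(name);T,p=T_wc(name,st)
    cv2.imwrite(f"pics/{fn}.png",im[:,:,::-1]);np.savez(f"pics/{fn}.npz",im=im,d=d,T=T,K=p["mtx"],D=p["D"])
    return cloud(fn)
def cloud(fn):
    """world point per pixel (NaN where no depth), image"""
    z=np.load(f"pics/{fn}.npz");d=z["d"].astype(float);h,w=d.shape
    uv=np.stack(np.meshgrid(np.arange(w),np.arange(h)),-1).reshape(-1,1,2).astype(float)
    n=cv2.undistortPoints(uv,np.array(z["K"],float),np.array(z["D"],float)).reshape(h,w,2)
    P=np.dstack([n*d[...,None],d]);P[d<=0]=np.nan
    return P@z["T"][:3,:3].T+z["T"][:3,3],z["im"]
E
python3 - <<'E'
from h import *
shot("top","top0");shot("scene","scene0")
a=np.vstack([cv2.imread("pics/top0.png")]);
print(manip.sense()["time"],manip.sense()["tcp_rot"])
E
```

```text
pics
0.1 [-1.79928805e+02  3.78066238e-03  1.60472917e+02]
```

View pics/top0.png

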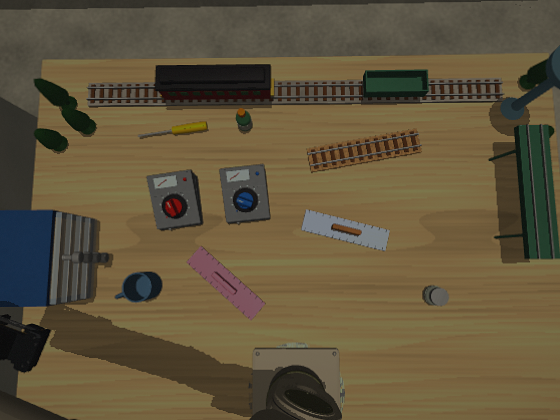

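View pics/scene0.png

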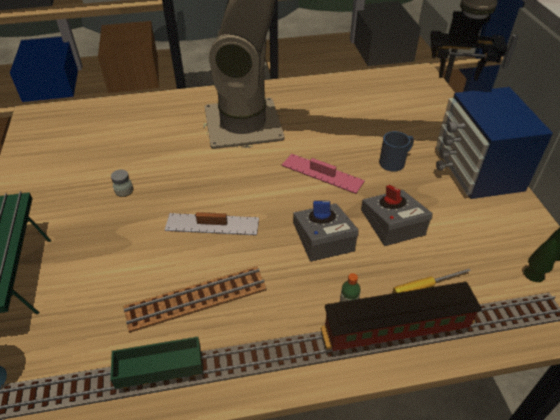

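The top view has the red controller at about (174,200) with its knob at (174,206), the blue controller at (245,195), the aluminium straightedge at (346,230) and the short track at (364,150). The pink decoy is at (226,283).

```bash
cat > est.py <<'E'
from h import *
P,im=cloud("top0")
hsv=cv2.cvtColor(im,cv2.COLOR_RGB2HSV)
def box(n,mask,roi):
    m=np.zeros(mask.shape,bool);x0,y0,x1,y1=roi;m[y0:y1,x0:x1]=mask[y0:y1,x0:x1]
    p=P[m&~np.isnan(P[...,0])]
    r=cv2.minAreaRect(p[:,:2].astype(np.float32));print(n,len(p),np.round(r[0],1),np.round(r[1],1),round(r[2],1),'z',np.round(np.percentile(p[:,2],[5,50,95]),1))
    return r
z=P[...,2]; H,S,V=[hsv[...,i] for i in range(3)]
box("red ctl",z>25,(140,160,210,240));box("blue ctl",z>25,(212,155,280,232))
box("red bar",z>85,(150,188,200,225))
box("blue",(z>85),(225,185,268,220))
box("redcol",((H<8)|(H>172))&(S>150)&(V>90)&(z>80),(155,188,195,225))
box("straight",(S<70)&(V>100),(295,200,395,255));box("handle",z>22,(295,200,395,255))
box("track",z>6,(300,120,430,178))
box("glue",z>20,(230,100,260,135));box("mug",z>20,(110,260,165,305));box("jar",z>20,(415,280,455,310));box("train",z>40,(140,55,290,110))
for u,v in[(295,300),(400,300),(60,200)]:print(P[v,u])
E
python3 est.py
```

```text
red ctl 2577 [513.9 325.7] [146.3 120.6] 7.9 z [39.3 66.1 84. ]
blue ctl 2463 [529.7 135.3] [144.9 120.6] 5.8 z [40.7 66.4 83.4]
red bar 108 [486.5 321.9] [43.4 15. ] 22.3 z [ 87.5  97.  103.8]
blue 96 [500.8 131.5] [40.9 16.2] 70.3 z [ 91.4  97.8 102.2]
redcol 61 [483.8 322.4] [38.2 12.3] 20.8 z [ 91.8  97.8 103.8]
straight 1622 [ 431.  -140.8] [241.3  61.3] 75.4 z [1.6 5.  8.6]
handle 167 [ 432.1 -140. ] [80.  14.2] 75.3 z [31.4 38.5 42.2]
track 2578 [ 695.2 -191.5] [144.6 319.4] 10.0 z [ 6.8 10.5 18.3]
glue 263 [735.7 139.4] [36.6 41.6] 21.6 z [ 30.4  69.7 105. ]
mug 745 [283.9 415.7] [99.1 77.9] 84.3 z [25.7 66.  90.8]
jar 388 [ 254.4 -367.2] [50.2 48.1] 22.9 z [25.7 57.2 61.3]
train 4005 [806.8 217.8] [319.6 126. ] 89.9 z [ 48.9 111.8 125.8]
[239.41421629   0.93390998   0.3107602 ]
[ 238.22624453 -286.1405635    -3.28938318]
[521.12944537 665.71775505   3.3786041 ]
```

```bash
cat >> h.py <<'E'
def tool_R(zt,yt):
    """tool rotation with z=zt and y as near yt as possible"""
    zt=np.array(zt,float)/np.linalg.norm(zt);yt=np.array(yt,float);yt=yt-zt*(yt@zt);yt/=np.linalg.norm(yt)
    return np.column_stack([np.cross(yt,zt),yt,zt])
def rpy(M):return list(R.from_matrix(M).as_euler('xyz',degrees=True))
def knob_R(cyaw,a):
    """tool on the knob: closing axis square to the bar, which stands at angle a (deg, about the knob axis from the controller's x)"""
    C=R.from_euler('z',cyaw,degrees=True).as_matrix()@R.from_euler('y',-0.3).as_matrix()
    return tool_R(-C[:,2],C@[-np.sin(np.radians(a)),np.cos(np.radians(a)),0]),C[:,2]
E
python3 - <<'E'
from h import *
for a in range(14,-345,-45):
  for s in (0,):
    M,ax=knob_R(7,a);g=np.array([488,322,93.])
    for back in(-19,100):
        q=manip.inverse_kinematics(list(g+ax*back),rpy(M));print(a,back,None if q is None else np.round(q,0))
E
```

```text
14 -19 [-48.  12.   4. 113.  14.  41.  58.]
14 100 [-51.   1.   5. 111.  13.  55.  59.]
-31 -19 [-52.  12.   9. 113.  12.  41.  14.]
-31 100 [-55.   1.   9. 111.  13.  55.  14.]
-76 -19 [-56.  13.  13. 114.  11.  41. -30.]
-76 100 [-58.   1.  12. 111.  13.  55. -31.]
-121 -19 [-57.  13.  15. 114.  11.  41. -74.]
-121 100 [-58.   1.  12. 111.  13.  55. -76.]
-166 -19 [ -60.   13.   18.  114.    9.   40. -118.]
-166 100 [ -59.    1.   13.  111.   13.   55. -121.]
-211 -19 [-101.   25.   68.  115.  -23.   41. -137.]
-211 100 None
-256 -19 [-37.  13.  -7. 113.  18.  42. 145.]
-256 100 [-42.   2.  -4. 110.  13.  55. 148.]
-301 -19 [-43.  13.  -1. 113.  16.  42. 102.]
-301 100 [-47.   1.   1. 110.  13.  55. 103.]
```

The knob can be turned in one grasp, starting from j7≈-120. I'll move to the pre-grasp pose and look from there.

```bash
python3 - <<'E'
from h import *
M,ax=knob_R(7,-166);g=np.array([488,322,93.])
manip.move_to(list(g+ax*120),rpy(M))
s=manip.sense();print(s["time"],np.round(s["joints"]),s["position"])
P,im=shot("wrist","w1")
E
```

```text
1.8667 [ -59.   -1.   12.  110.   13.   58. -121.] [452.58391086 318.25223119 207.72222995]
```

View pics/w1.png

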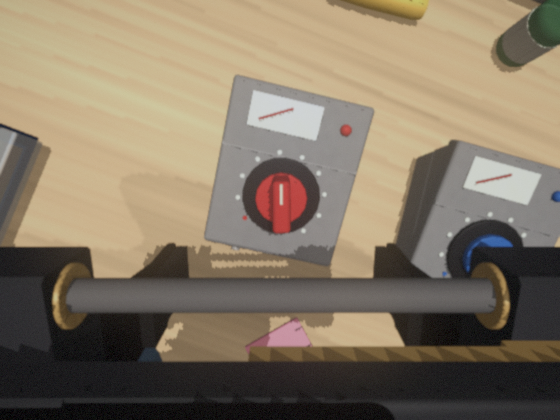

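The white pointer at (281,190) faces the controller's back. The red off dot at (244,217) is about 120° anticlockwise of it. Next I refine the bar pose from this close view.

```bash
python3 - <<'E'
from h import *
P,im=cloud("w1");hsv=cv2.cvtColor(im,cv2.COLOR_RGB2HSV)
H,S,V=[hsv[...,i] for i in range(3)]
v,u=np.mgrid[:420,:560]
# panel plane
gray=(S<50)&(u>215)&(u<365)&(v>85)&(v<255)&(np.hypot(u-281,v-195)>48)&(P[...,2]>35)&(P[...,2]<90)
q=P[gray];q=q[~np.isnan(q).any(1)]
for _ in range(3):
    c=q.mean(0);n=np.linalg.svd(q-c,full_matrices=0)[2][2];n*=np.sign(n[2]);q=q[abs((q-c)@n)<3]
print("panel n",n,"lean",np.arccos(n[2]),"yaw",np.degrees(np.arctan2(-n[1],-n[0])),"z",c, len(q))
r=cv2.minAreaRect(q[:,:2].astype(np.float32));print("panel rect",r)
reg=(np.hypot(u-281,v-200)<45)
h=(P-c)@n
for lo in(34,38):
    b=P[reg&(h>lo)&(h<52)];print(len(b),"h",np.percentile((b-c)@n,[5,50,95]))
    e1=np.cross([0,0,1],n);e1/=np.linalg.norm(e1);ey=-e1 if e1[1]<0 else e1;ex=np.cross(ey,n)
    rr=cv2.minAreaRect(np.c_[(b-c)@ex,(b-c)@ey].astype(np.float32));print(rr)
    print("axis foot",c+ex*rr[0][0]+ey*rr[0][1], "grip",c+ex*rr[0][0]+ey*rr[0][1]+37*n)
E
```

```text
panel n [-0.29728166 -0.04433539  0.95375992] lean 0.30528969079383805 yaw 8.48234426543053 z [528.75285582 328.44916487  67.05515022] 13951
panel rect ((514.360595703125, 325.3130798339844), (139.41592407226562, 119.14907836914062), 8.216130256652832)
937 h [41.26279656 43.63855604 44.88531844]
((-31.890186309814453, -0.08053970336914062), (41.46720886230469, 13.236491203308105), 13.044209480285645)
axis foot [498.68185922 323.88306681  57.4699334 ] grip [487.68243768 322.24265727  92.75905045]
921 h [41.68733402 43.66367923 44.88550442]
((-31.890186309814453, -0.08053970336914062), (41.46720886230469, 13.236491203308105), 13.044209480285645)
axis foot [498.68185922 323.88306681  57.4699334 ] grip [487.68243768 322.24265727  92.75905045]
```

```bash
python3 - <<'E'
from h import *
M,ax=knob_R(8.2,-167);g=np.array([487.7,322.2,92.8])
manip.move_to(list(g+ax*40),rpy(M))
print(manip.move_straight(list(g-ax*18),speed=80,contact_N=8))
manip.clamp(25)
s=manip.sense();print(s["time"],s["grip_width"],s["grip_force"],s["contact_force"],s["ft_torque"],s["joints"])
q0=np.array(s["joints"]);m0=np.array(s["ft_torque"]);t0=s["joint_torque"][6]
for d in [60,95]+list(range(99,160,4)):
    q=q0.copy();q[6]+=d;manip.goto_joints(list(q));s=manip.sense()
    m=(np.array(s["ft_torque"])-m0)@ax
    print(d,round(s["time"],2),"m",round(m,3),"t7",round(s["joint_torque"][6]-t0,3),"w",round(s["grip_width"],2),np.round(s["contact_force"],1),round(s["joints"][6]-q0[6],1))
    if d>90 and abs(m)>0.35: break
E
```

```text
False
4.375 13.980652899194872 24.99997059814632 [ 0.34872429  0.78673206 -0.66974511] [-0.09890101  0.51301693 -0.03359185] [ -56.14385964   12.29932814   13.84110063  113.8070472    10.47065031
   40.49745221 -118.92372713]
60 5.36 m 0.078 t7 -0.017 w 13.84 [-4.6  2.7 -0.7] 60.0
95 5.99 m 0.074 t7 0.097 w 13.74 [-10.8   1.3   3.4] 95.0
99 6.24 m 0.065 t7 0.287 w 13.86 [-13.2   2.    4.7] 99.1
103 6.49 m 0.096 t7 0.289 w 13.93 [-13.    1.3   5.7] 103.1
107 6.74 m 0.047 t7 0.291 w 14.04 [-13.6   0.9   5.6] 107.1
111 6.99 m 0.08 t7 0.292 w 13.92 [-15.5   0.4   7.1] 111.1
115 7.24 m 0.107 t7 0.294 w 14.01 [-15.8   0.4   6.9] 115.1
119 7.49 m 0.051 t7 0.295 w 13.86 [-16.1  -0.7   7.6] 119.1
123 7.74 m -0.392 t7 0.735 w 13.74 [-15.8  -0.4   7.4] 123.0
```

The stop was felt at about 121°, which agrees with the off dot. I'll release, retreat and check.

```bash
python3 - <<'E'
from h import *
M,ax=knob_R(8.2,0)
manip.let_go()
s=manip.sense();p=np.array(s["position"])
manip.move_straight(list(p+ax*138),speed=250)
P,im=shot("wrist","w2");print(manip.sense()["time"])
# bar angle again
f=np.array([498.7,323.9,57.5]);C=R.from_euler('z',8.2,degrees=True).as_matrix()@R.from_euler('y',-0.3).as_matrix()
L=(P-f)@C
b=L[(L[...,2]>38)&(L[...,2]<50)&(np.hypot(L[...,0],L[...,1])<30)];print(cv2.minAreaRect(b[:,:2].astype(np.float32)))
E
```

```text
9.8417
((-1.3311882019042969, 0.00801849365234375), (13.801464080810547, 41.342811584472656), 45.66320037841797)
```

View pics/w2.png

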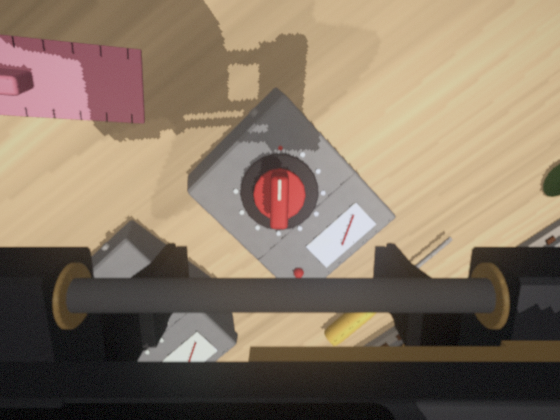

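The pointer now faces the off dot at (280,150). Next I take close views of the track and the straightedge.

```bash
python3 - <<'E'
from h import *
def down(yaw): 
    # tool down, closing axis along world angle yaw
    c,s=np.cos(np.radians(yaw)),np.sin(np.radians(yaw));return rpy(tool_R([0,0,-1],[c,s,0]))
for y in(10,190):
    for p,yy in(((600,-200,330),y),((431,-140,180),y-24.6),((631,-203,30),y)):
        q=manip.inverse_kinematics(list(p),down(yy));print(y,p,None if q is None else np.round(q))
y=min((10,190),key=lambda y:abs(manip.inverse_kinematics([600,-200,330],down(y))[6]))
manip.move_to([600,-200,330],down(y));shot("wrist","w3")
manip.move_to([431,-140,200],down(y-24.6));shot("wrist","w4");print(y,manip.sense()["time"])
a=cv2.imread("pics/w3.png");b=cv2.imread("pics/w4.png");cv2.imwrite("pics/w34.png",cv2.resize(np.hstack([a,b]),(800,300)))
E
```

```text
10 (600, -200, 330) [-25.  25.  57.  74. -21.  91.  39.]
10 (431, -140, 180) [-43.  -6.  53. 114.   5.  70.  -6.]
10 (631, -203, 30) [-25.  47.  57.  91. -42.  66.  52.]
190 (600, -200, 330) [ -29.   29.   66.   74.  -27.   93. -137.]
190 (431, -140, 180) None
190 (631, -203, 30) [ -28.   53.   66.   91.  -51.   70. -123.]
10 12.975
```

View pics/w34.png

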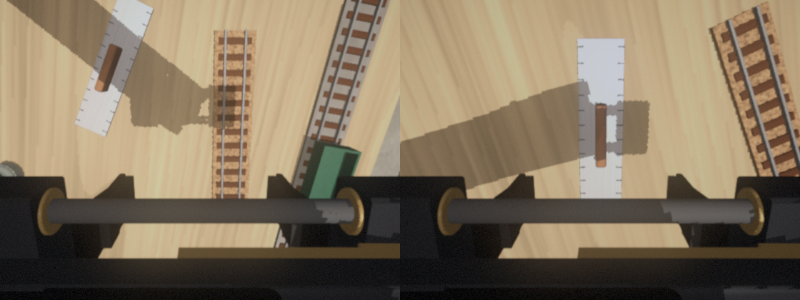

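In the left view (w3) the track shows at u 210–255, v 30–198 of the half-size picture. In the right view (w4) the straightedge is at u 178–224 with its handle at (200,135). Now I fit both.

```bash
cat > fit.py <<'E'
from h import *
def edges(name,q,yaw,c,half,ys,lab):
    """outer long edges of a strip: extreme x' in bins along y', robust line fit each"""
    Rm=R.from_euler('z',yaw,degrees=True).as_matrix()[:2,:2];L=(q[:,:2]-c)@Rm
    out=[]
    for sgn in(-1,1):
        pts=[]
        for y in ys:
            b=L[(abs(L[:,1]-y)<4)&(abs(L[:,0])<half+12)]
            if len(b)>15: pts.append((y,sgn*np.percentile(sgn*b[:,0],98.5)))
        pts=np.array(pts,np.float32)
        vx,vy,x0,y0=cv2.fitLine(pts,cv2.DIST_HUBER,0,.01,.01).ravel()
        out.append((y0-vy/vx*x0,np.degrees(np.arctan(vy/vx)),len(pts)))
    print(name,lab,"edge x' at y'=0, slope deg:",[np.round(o,2) for o in out])
for f in("w3","w4"):
    P,im=cloud(f);hsv=cv2.cvtColor(im,cv2.COLOR_RGB2HSV);v=np.mgrid[:420,:560][0]
    ok=~np.isnan(P[...,0])&(v<(238 if f=="w4" else 240))
    fl=P[ok&(abs(P[...,2])<6)];A=np.c_[fl[:,:2],np.ones(len(fl))]
    pl=np.linalg.lstsq(A,fl[:,2],rcond=None)[0];print(f,"floor at target",pl@[631,-203,1],"at se",pl@[431,-140,1])
    q=P[ok&(P[...,2]>5)&(P[...,2]<24)]
    edges("track",q,10,np.array([695,-191.5]),35,range(-150,151,8),f)
    Rm=R.from_euler('z',10,degrees=True).as_matrix()[:2,:2];L=(q[:,:2]-[695,-191.5])@Rm;m=abs(L[:,0])<40
    print("y' ends",np.percentile(L[m,1],[.3,99.7]))
    w=P[ok&(hsv[...,1]<60)&(hsv[...,2]>90)&(P[...,2]<15)]
    edges("se",w,-14.6,np.array([431.5,-140.4]),30,range(-110,111,8),f)
    h=P[ok&(P[...,2]>25)&(np.hypot(P[...,0]-431,P[...,1]+140)<55)];print("handle",cv2.minAreaRect(h[:,:2].astype(np.float32)),np.median(h[:,2]))
E
python3 fit.py; python3 - <<'E'
from h import *
P,im=cloud("top0");q=P[120:178,300:430].reshape(-1,3);q=q[(q[:,2]>6)&(q[:,2]<24)]
from fit import edges
edges("track",q,10,np.array([695,-191.5]),35,range(-150,151,8),"top")
L=(q[:,:2]-[695,-191.5])@R.from_euler('z',10,degrees=True).as_matrix()[:2,:2];m=abs(L[:,0])<40
print("y' ends",np.percentile(L[m,1],[.3,99.7]))
E
```

```text
w3 floor at target 0.23296386979673933 at se 0.4986270011613325
track w3 edge x' at y'=0, slope deg: [array([-46.18,  -0.1 ,  31.  ]), array([-1.17, -0.06, 31.  ])]
y' ends [-90.38277413 157.61324213]
se w3 edge x' at y'=0, slope deg: [array([-27.58,   0.52,  28.  ]), array([3.203e+01, 3.000e-02, 2.800e+01])]
handle ((434.11126708984375, -140.79318237304688), (79.58818054199219, 14.807698249816895), 75.34834289550781) 39.53313034997359
w4 floor at target 0.5561831383232977 at se 0.48826315597040526
track w4 edge x' at y'=0, slope deg: [array([-45.27,  -0.33,  27.  ]), array([-3.77,  1.71, 27.  ])]
y' ends [-61.81584977 157.3909298 ]
se w4 edge x' at y'=0, slope deg: [array([-27.3 ,   0.24,  21.  ]), array([3.198e+01, 3.000e-02, 2.100e+01])]
handle ((433.6713562011719, -140.06793212890625), (78.89835357666016, 13.434686660766602), 75.7476577758789) 39.89577346396746
w3 floor at target 0.23296386979673933 at se 0.4986270011613325
track w3 edge x' at y'=0, slope deg: [array([-46.18,  -0.1 ,  31.  ]), array([-1.17, -0.06, 31.  ])]
y' ends [-90.38277413 157.61324213]
se w3 edge x' at y'=0, slope deg: [array([-27.58,   0.52,  28.  ]), array([3.203e+01, 3.000e-02, 2.800e+01])]
handle ((434.11126708984375, -140.79318237304688), (79.58818054199219, 14.807698249816895), 75.34834289550781) 39.53313034997359
w4 floor at target 0.5561831383232977 at se 0.48826315597040526
track w4 edge x' at y'=0, slope deg: [array([-45.27,  -0.33,  27.  ]), array([-3.77,  1.71, 27.  ])]
y' ends [-61.81584977 157.3909298 ]
se w4 edge x' at y'=0, slope deg: [array([-27.3 ,   0.24,  21.  ]), array([3.198e+01, 3.000e-02, 2.100e+01])]
handle ((433.6713562011719, -140.06793212890625), (78.89835357666016, 13.434686660766602), 75.7476577758789) 39.89577346396746
track top edge x' at y'=0, slope deg: [array([-4.563e+01,  4.000e-02,  3.800e+01]), array([-2.95,  0.11, 38.  ])]
y' ends [-158.06328981  158.27681104]
```

```bash
python3 - <<'E' 2>&1 | grep -v se
from h import *
from fit import edges
c=np.array([695,-191.5])-37*np.array([np.cos(np.radians(10)),np.sin(np.radians(10))]);print("c",c)
for f in("top0","w3","w4"):
    P,im=cloud(f);v,u=np.mgrid[:420,:560];ok=~np.isnan(P[...,0])
    if f!="top0": ok&=v<240
    if f=="w4": ok&=v<235
    q=P[ok&(P[...,2]>4)&(P[...,2]<24)]
    edges("track",q,10,c,35,range(-150,151,8),f)
    L=(q[:,:2]-c)@R.from_euler('z',10,degrees=True).as_matrix()[:2,:2];m=(abs(L[:,0])<33)&(abs(L[:,1])<200)
    print(f,"y ends",np.percentile(L[m,1],[.3,99.7]))
    q=P[ok&(P[...,2]>15)&(P[...,2]<26)];L=(q[:,:2]-c)@R.from_euler('z',10,degrees=True).as_matrix()[:2,:2]
    m=(abs(L[:,0])<40)&(abs(L[:,1])<130);x=L[m,0];print(f,"rails",np.median(x[x<0]),np.median(x[x>0]))
    print(f,"bed z",np.median(P[ok&(abs((P[...,:2]-c)@[np.cos(.1745),np.sin(.1745)])<10)&(np.hypot(*(P[...,:2]-c).transpose(2,0,1))<120)][:,2]))
E
```

```text
track w3 edge x' at y'=0, slope deg: [array([-46.18,  -0.1 ,  31.  ]), array([-1.17, -0.06, 31.  ])]
y' ends [-90.38277413 157.61324213]
handle ((434.11126708984375, -140.79318237304688), (79.58818054199219, 14.807698249816895), 75.34834289550781) 39.53313034997359
track w4 edge x' at y'=0, slope deg: [array([-45.27,  -0.33,  27.  ]), array([-3.77,  1.71, 27.  ])]
y' ends [-61.81584977 157.3909298 ]
handle ((433.6713562011719, -140.06793212890625), (78.89835357666016, 13.434686660766602), 75.7476577758789) 39.89577346396746
c [ 658.56211314 -197.92498257]
track top0 edge x' at y'=0, slope deg: [array([-33.6 ,   0.13,  38.  ]), array([33.8 ,  0.04, 38.  ])]
top0 y ends [-158.70611214  158.96275438]
top0 rails -16.680375268052018 16.794778355843576
top0 bed z 10.24552237208286
track w3 edge x' at y'=0, slope deg: [array([-32.28,  -0.08,  31.  ]), array([35.56, -0.07, 31.  ])]
w3 y ends [-90.36266491 157.57838563]
w3 rails -15.283838902187323 18.44911266789163
w3 bed z 11.259615224642005
track w4 edge x' at y'=0, slope deg: [array([-33.03,  -0.09,  27.  ]), array([32.82,  1.69, 27.  ])]
w4 y ends [-58.8188811  157.46433034]
w4 rails -16.04752015471468 18.019133706235294
w4 bed z 11.427880996829344
```

```bash
cat >> h.py <<'E'
def down(yaw):
    c,s=np.cos(np.radians(yaw)),np.sin(np.radians(yaw));return rpy(tool_R([0,0,-1],[c,s,0]))
TC=np.array([658.6,-197.9]);TX=np.array([np.cos(np.radians(10)),np.sin(np.radians(10))])
def at(x,z):return list(TC+TX*x)+[z]
E
python3 - <<'E'
from h import *
yaw=-14.4
manip.move_to([433,-140.3,80],down(yaw))
print(manip.move_straight([433,-140.3,23],speed=100,contact_N=8))
manip.clamp(40);s=manip.sense();print(s["time"],s["grip_width"],s["contact_force"])
manip.move_straight([433,-140.3,75],speed=120)
s=manip.sense();print(s["time"],s["grip_width"],s["contact_force"])
manip.move_to(at(-75,75),down(10))
manip.move_straight(at(-75,32),speed=120)
f0=np.array(manip.sense()["contact_force"])
hit=manip.move_straight(at(-75,21),speed=15,contact_N=4)
s=manip.sense();print(hit,s["time"],s["position"],np.round(s["contact_force"]-f0,1),s["ft_torque"],s["grip_width"])
P,im=shot("wrist","w5");shot("top","top5")
a=cv2.imread("pics/w5.png");b=cv2.imread("pics/top5.png")[90:300,230:510];cv2.imwrite("pics/c5.png",np.hstack([cv2.resize(a,(400,300)),cv2.resize(b,(400,300))]))
E
```

```text
False
15.5417 13.531709288188765 [-1.20963393 -0.03581868  0.14442578]
16.125 13.943145285752975 [-0.00381887 -0.1857581  -2.37360391]
True 17.9583 [ 584.74952509 -210.87069629   23.06350552] [ 1.2 -0.3  8. ] [0.00502051 0.19698712 0.02838525] 13.614525626947017
```

View pics/c5.png

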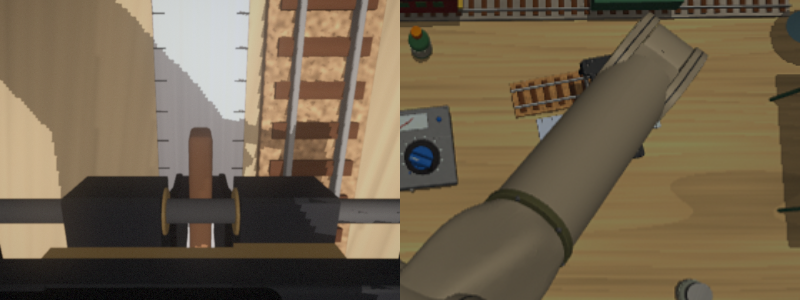

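The straightedge is on the board beside the track with a gap of about 10 mm. Now I slide it in until it touches.

```bash
python3 - <<'E'
from h import *
manip.move_straight(at(-75,23.5),speed=10)
hit=manip.move_straight(at(-57,23.5),speed=12,contact_N=10)
s=manip.sense();x=(np.array(s["position"])[:2]-TC)@TX
print(hit,s["time"],"x'",x,np.round(s["contact_force"],1),np.round(s["ft_torque"],2),s["tcp_rot"])
P,im=shot("wrist","w6")
# gap check in view: edges of straightedge and track along y'
hsv=cv2.cvtColor(im,cv2.COLOR_RGB2HSV)
L=(P[...,:2]-TC)@np.c_[TX,[-TX[1],TX[0]]]
w=(hsv[...,1]<60)&(hsv[...,2]>90)&(P[...,2]<9)&(L[...,0]<-25);t=(P[...,2]>8.5)&(P[...,2]<20)&(L[...,0]>-45)
for y in range(20,160,10):
    b=abs(L[...,1]-y)<4
    if (w&b).sum()>20 and (t&b).sum()>20: print(y,"se",np.round(np.percentile(L[w&b][:,0],[1,99]),1),"track",round(np.percentile(L[t&b][:,0],1),1))
cv2.imwrite("pics/c6.png",cv2.resize(im[0:260,180:480,::-1],(692,600)))
E
```

```text
True 19.35 x' -64.46083871360534 [-0.8 -0.6  5.5] [-0.02  0.15  0.  ] [-1.79716097e+02 -1.00828142e-01  9.99951158e+01]
20 se [-92.4 -33.1] track -32.3
30 se [-92.4 -33.2] track -32.5
40 se [-92.4 -33.3] track -32.5
50 se [-92.3 -33.4] track -32.6
60 se [-92.3 -33. ] track -32.5
70 se [-92.3 -33. ] track -32.5
80 se [-92.4 -33.1] track -32.5
90 se [-92.4 -33.2] track -32.7
100 se [-92.6 -33.1] track -32.6
110 se [-92.5 -33.2] track -32.5
```

View pics/c6.png

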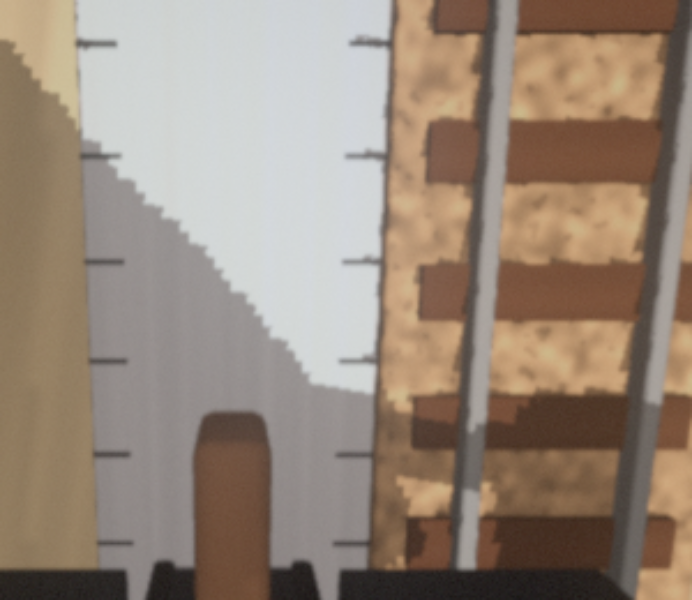

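The picture shows the edges meeting along the whole visible length. I'll give one more gentle push to confirm contact before releasing.

```bash
python3 - <<'E'
from h import *
for _ in range(2):
    x0=(np.array(manip.sense()["position"])[:2]-TC)@TX
    hit=manip.move_straight(at(x0+3,23.2),speed=6,contact_N=12)
    s=manip.sense();print(hit,round(s["time"],2),"x'",(np.array(s["position"])[:2]-TC)@TX,np.round(s["contact_force"],1),np.round(s["ft_torque"],2),s["position"][2])
E
```

```text
True 19.89 x' -64.33237601069268 [-2.3  0.7  4.1] [-0.04  0.04  0.12] 23.176937790318842
True 20.32 x' -64.24926750292963 [-1.6  1.6  4.7] [-0.11  0.11  0.07] 23.291920882607105
```

Contact is solid: 12 N moved it only 0.1 mm. Releasing now and checking.

```bash
python3 - <<'E'
from h import *
manip.let_go();s=manip.sense();p=np.array(s["position"])
manip.move_straight(list(p+[0,0,100]),speed=120)
manip.move_to(at(-115,300),down(10))
P,im=shot("wrist","w7")
manip.move_to([420,-150,380],down(10));shot("top","top7");print(manip.sense()["time"])
hsv=cv2.cvtColor(im,cv2.COLOR_RGB2HSV)
L=(P[...,:2]-TC)@np.c_[TX,[-TX[1],TX[0]]]
w=(hsv[...,1]<60)&(hsv[...,2]>90)&(P[...,2]<9)&(L[...,0]<-25)&(L[...,0]>-110);t=(P[...,2]>8.5)&(P[...,2]<20)&(L[...,0]>-45)
for y in range(-120,130,20):
    b=abs(L[...,1]-y)<4
    if (w&b).sum()>20 and (t&b).sum()>20: print(y,"se",np.round(np.percentile(L[w&b][:,0],[1,99]),1),"track",round(np.percentile(L[t&b][:,0],1),1),"z",np.median(P[w&b][:,2]))
a=cv2.imread("pics/w7.png");b=cv2.imread("pics/top7.png")[60:330,140:500];cv2.imwrite("pics/c7.png",np.hstack([cv2.resize(a,(400,300)),cv2.resize(b,(400,300))]))
E
```

```text
24.4583
-120 se [-92.8 -33. ] track -32.2 z 5.691473937811736
-100 se [-93.  -33.5] track -32.7 z 6.135027733583712
-80 se [-93.2 -33. ] track -32.2 z 6.088294446134512
-60 se [-92.7 -33.1] track -32.2 z 6.153605303722088
-40 se [-92.7 -32.9] track -32.4 z 6.0473350826528645
-20 se [-93. -33.] track -31.5 z 6.062767249073431
0 se [-93.1 -33. ] track -31.4 z 6.134935473384132
20 se [-92.3 -33.1] track -31.6 z 6.174949293126673
40 se [-92.6 -33.5] track -31.9 z 6.186866666548724
60 se [-92.8 -33.5] track -31.8 z 6.082260953271117
80 se [-93.1 -33.3] track -31.8 z 6.2277088066607575
100 se [-93.2 -33.3] track -32.3 z 6.272845754540526
120 se [-93.4 -33.8] track -32.4 z 5.5018449074202636
```

View pics/c7.png

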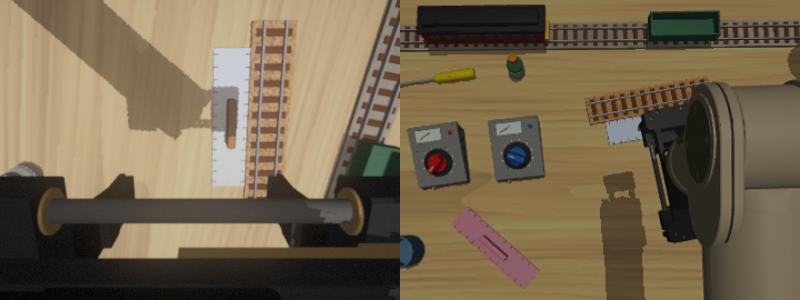

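The straightedge lies flat at z≈6 mm, flush and parallel along its full length. The red pointer is on the off dot, and the blue knob and the rest are as they were.

```bash
python3 -c "
from h import *
print(manip.finish_job())"
```

```text
the job is handed in; nothing more can be done
None
```

The job is handed in at about 24.5 s: I turned the red throttle to its off stop first, then laid the straightedge flat and flush against the robot's side of the short track, and the final pictures showed nothing else moved.

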